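# Slide the sample tin along the fence to the reading head

### The job

The round sample tin has to sit at the reading head. Without lifting or tipping it, push it sideways until it touches the guide fence about where it stands, then slide it along the fence, keeping it on the fence all the way, until it meets the end stop, and press it home there gently but definitely, with a push of about 13 N kept up for about a second (never more than 16 N on fence or stop). Then let go of it, leaving it flush against both the fence and the stop, and leave everything else on the bench alone.

Things in the scene. Friction and masses are not known exactly. Their poses are not given: they have to be found in the camera images.
- tin_center (a point): Centre (on the axis, 30 mm above the underside) of the squat, smooth round sample tin with orange lid and steel lower half: upright cylinder, 92 mm diameter, 60 mm high, 0.3 to 0.6 kg. Sliding it on the bench takes 1 to 4 N, and friction keeps up to 6 N of a push from reaching the stop. Too wide to grasp: push it low on its side; off-centre it turns aside. Its yaw has no meaning.
- fence: Fixed rigid aluminium guide fence, 12 mm thick, 45 mm high. Origin on the bench in its working face. x axis: along the face in the direction of the tin's travel (roughly to the robot's right); face is the plane y = 0, the tin slides on the side y < 0 (robot's side). It reaches from x = -0.35 to +0.01; behind it a foot with bolts, 13 mm high, y from 0.012 to 0.042.
- end_stop: Fixed rigid grey stop with black rubber face, clamped somewhere on the fence, white reading head behind. Origin on the bench at the inside corner of fence face and stop face; axes parallel to the fence's. Face: plane x = 0, y from 0 to -0.09, 45 mm high; stop and head fill x 0 to 0.08 (head 70 mm high, clamp screw over the fence 77 mm). Tin's home: axis at x = -0.046, y = -0.046.
- timer: Bystander, to be left alone: round white twist timer, 68 mm across, 47 mm high, standing in front of the lane on the robot's right. Origin at the centre of its underside.
- bottle_a: Bystander, to be left alone: clear glass bottle with dark blue screw cap, 67 mm across, 156 mm high, on the right. Origin at the centre of its underside.
- cups: Bystander, to be left alone: two white tapered plastic cups, one stacked on the other, 72 mm across, 176 mm high, on the right. Origin at the centre of its underside.
- blue_bottle: Bystander, to be left alone: bright blue plastic bottle, 81 mm across, 142 mm high, on the left. Origin at the centre of its underside.
- rack: Bystander, to be left alone: white test-tube rack, 60 x 200 mm, 132 mm high with its tubes, far left. Origin at the centre of its underside.
- vial: Bystander, to be left alone: small white plastic bottle, 37 mm across, 85 mm high, on the left. Origin at the centre of its underside.
Not all that is in view belongs to the job. Leave any pink or purple look-alike of the end_stop alone.

How it is judged (in metres and radians):
On the way, in this order (a step that is already met when the one before it is completed fails the run):
1. the tin has been pushed sideways onto the fence (gap under 3 mm) while still more than 60 mm short of the end stop (y of tin_center in the frame of end_stop above -0.049 m and x of tin_center in the frame of end_stop below -0.106 m), for 0.2 s.
2. the tin, on the fence within 3 mm, is pressed against the end stop with more than 7 N for half a second (contact force between end_stop and tin above 7 N and y of tin_center in the frame of end_stop above -0.049 m), for 0.5 s.
At the end, for the whole second after the job is handed in: The tin stands upright on the bench at rest, released, within 3 mm of touching the fence and within 3 mm of touching the end stop (x of tin_center in the frame of end_stop between -0.049 and -0.042 m and y of tin_center in the frame of end_stop between -0.049 and -0.042 m and angle between tin_center's own z axis and vertical below 0.05 rad and height (world z) of tin_center below 0.034 m and linear speed of tin below 0.01 m/s and contact force between the fingers and tin below 0.1 N).
It fails at once if the tin is pressed against the end stop with more than 16 N (contact force between end_stop and tin above 16 N).
It fails at once if the tin is pressed against the fence with more than 16 N (contact force between fence and tin above 16 N).
It fails at once if the tin strays more than 10 mm from the fence on the last 10 cm before the stop (x of tin_center in the frame of end_stop above -0.146 m and y of tin_center in the frame of end_stop below -0.056 m).
It fails at once if the tin is lifted by more than 10 mm or tipped by more than 0.2 rad (height (world z) of tin_center above 0.04 m or angle between tin_center's own z axis and vertical above 0.2 rad).
It fails at once if a bystander (timer, glass bottle, white cups, blue bottle, tube rack, vial) is moved by more than 15 mm (distance of any of timer, bottle_a, cups, blue_bottle, rack, vial from where it was at the start of the episode above 0.015 m).
It also fails if it takes over 70 s, if anything falls off the work surface, if the arm or the gripper's body presses on something with over 40 N, if the wrist force passes 120 N, or if a joint passes its speed limit or range.

### The arm

A 6-joint arm with a two-finger parallel gripper is mounted at the origin on a cart in front of the work surface, level with it; the furniture and walls round the work are solid. World frame = base frame: x ahead of the robot, y to its left, z up, the work surface at z = 0. Lengths are in mm, angles in rad, forces in N, time in s.
With the tool pointing down it reaches from about 300 to 825 mm from the base axis. Payload 5.4 kg.
Tool frame: the origin (TCP) lies at the centre of the arm's flange, where the gripper is bolted on; the fingertips stand 190 mm ahead of it and the grasp point (between the pads) lies robot.pinch_z ahead of it (robot.pinch_z is the distance from the TCP to the grasp point, in mm); z points along the fingers, y is the direction in which the jaws open and shut (so a half turn about z gives the same grasp; the last joint's range is limited). The gripper opens to 92 mm and grips with 3 to 60 N. Pads are 20 mm wide; open, the fingers measure 128 mm over their backs; the gripper's body (75 mm by 189 mm) begins 69 mm behind the grasp point.
Start: joints at [-1.488, 0.158, 1.597, -0, 1.386, -0.21], TCP at [165.941, -550.519, 404.701] pointing down, gripper open.
Joint ranges: [-2.91, 2.91], [-0.94, 2.29], [0.18, 2.7], [-1.29, 4.43], [0.17, 2.64], [-3, 3]. Speed limits (rad/s): [2.57, 2.57, 3.14, 3.14, 3.14, 3.14].

### API

Orientations are given as a 3x3 rotation matrix whose columns are the frame's x, y, z axes.
In Python, from station import sensors, vision, workorder, robot gives the robot as it stands.
- The arm moves only by the shell command python3 -m jog 'ROWS' [OPENING] [FORCE]. ROWS is JSON, a list of rows, each an object with "travel": the shift along the tool's x, y, z in units of 40 mm (1.0 is 40 mm), a list of three; "spin": the turn about the tool's z in units of 5 degrees (1.0 is 5 degrees). In form: [{"travel": [dx, dy, dz], "spin": spin}, ...]. A call has 1 to 20 rows; each row shifts and turns the commanded pose from where the row before left it, along the tool's axes as they then stand; what a row does not reach is not made up. A row lasts 1/12 s, in which the tool goes at most 41.7 mm and 7.16 degrees, less where a joint would pass 70% of its speed; a pose out of reach is approached as far as the arm can. A call is refused whole if a number of a shift passes 1 or a number of a turn 1, either way. A call with a gripper value outside its range is refused whole. OPENING is the finger opening in mm, from 0 to 91.9, set as the call begins (- or left out, the last holds). The fingers move at their own pace and stop on an object; FORCE is the grip in N (left out, the last holds). Time passes only in rows, so rows that do not move let the fingers close. It gives the time, the measured TCP pose, the force and the opening at its end, in the units of the state.
- sensors.observe(): the state, without advancing time (a new reading comes with each control period).
- vision.capture(name): name is "side" or "top"; returns a dict with "color" (480x640x3 uint8, blue, green, red), "fov_y" (degrees; the focal length in pixels is half the picture's height over the tangent of half this angle, whatever the lens; pixels are square), "cx", "cy" (the principal point, pixels), "distortion" ([k1, k2, p1, p2, k3] as OpenCV has them; the pictures are not rectified), "world_to_cam" (4x4, takes a point from world to camera coordinates). Camera axes: x right, y down, z forward; pixel columns grow to the right and rows downward; lengths in mm; the calibration is good to about 2 mm. A picture is of the moment at which its call begins. There is no depth.
- workorder.hand_in(): hands the job in, once; it reports no verdict.
The state is a dict: "t": time; "joints": joint angles; "qd": joint speeds; "effort": joint torques, N m; "position": TCP position; "tcp_rot": TCP orientation; "ft_force": force on the tool from outside, world axes, zero at the start; "moment": the same for the moment, N m; "opening": opening from 0.0 (shut) to 1.0 (fully open).
Only numpy, scipy, OpenCV 4.12 (cv2) and the standard library are available. Lean on these libraries where they do the work, as an engineer would, in place of code of your own. Each camera call takes 0.05 s, during which the arm holds its last target.

## Working session

There is one attempt and no reset: what is moved stays moved. The work goes in short steps, Python scripts to look and compute and a shell command to move; the robot and the scene stay as the last step left them, time stands still between calls to the robot, and variables do not carry over. Pictures are saved under pics/ and viewed, and the job is handed in when it is done.

```bash
ls; mkdir -p pics
python3 - <<'E'
from station import sensors, vision, workorder, robot
import cv2,numpy as np
s=sensors.observe();print(s, robot.pinch_z)
for n in("side","top"):
    c=vision.capture(n);cv2.imwrite(f"pics/{n}0.png",c["color"]);print(n,c["fov_y"],c["cx"],c["cy"],c["distortion"],np.round(c["world_to_cam"],3).tolist())
E
```

```text
pics
{'t': 0.0, 'joints': array([-1.48808493e+00,  1.59045840e-01,  1.59820838e+00, -4.28415834e-05,
        1.38618828e+00, -2.10105850e-01]), 'qd': array([-2.26538282e-03,  1.20739503e-04, -9.04853669e-04,  3.68106512e-05,
       -2.40356522e-04, -1.65817734e-03]), 'effort': array([-3.28049136e-03, -3.85578704e+01, -3.22109556e+01,  6.97809993e-02,
        3.80951981e-02, -1.09200012e-04]), 'position': array([ 165.92223243, -550.25594004,  403.73234055]), 'tcp_rot': array([[ 9.57432228e-01,  2.88658088e-01, -1.94798852e-04],
       [ 2.88657948e-01, -9.57430522e-01,  1.84004559e-03],
       [ 3.44637674e-04, -1.81794918e-03, -9.99998288e-01]]), 'ft_force': array([-0.12344431, -0.29397219, -0.61713903]), 'moment': array([ 0.00190479, -0.02158552, -0.00620301]), 'opening': 1.0001622418280272} 171.4
side 48.2445360183619 316.1104825459181 239.8519876375157 [0.01983014 0.         0.         0.         0.        ] [[-0.997, 0.075, -0.002, 544.159], [0.04, 0.513, -0.858, 68.293], [-0.063, -0.855, -0.514, 1559.862], [0.0, 0.0, 0.0, 1.0]]
top 45.30223365722205 317.14835900287795 245.90040559376962 [-0.13903434  0.          0.          0.          0.        ] [[0.018, -1.0, -0.002, -71.299], [-0.995, -0.018, -0.103, 506.852], [0.103, 0.004, -0.995, 1749.628], [0.0, 0.0, 0.0, 1.0]]
```

View pics/side0.png

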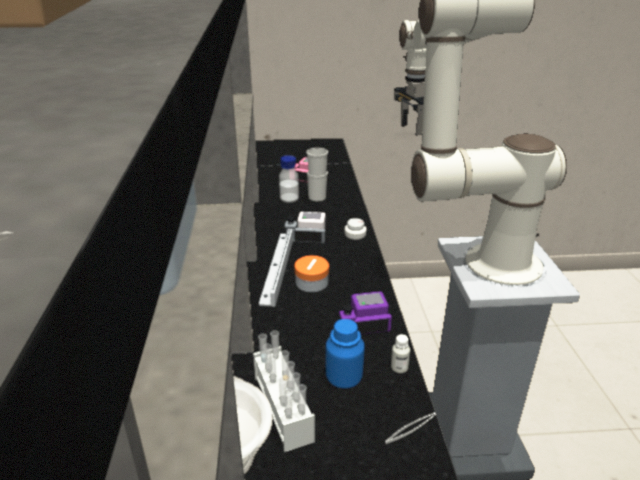

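View pics/top0.png

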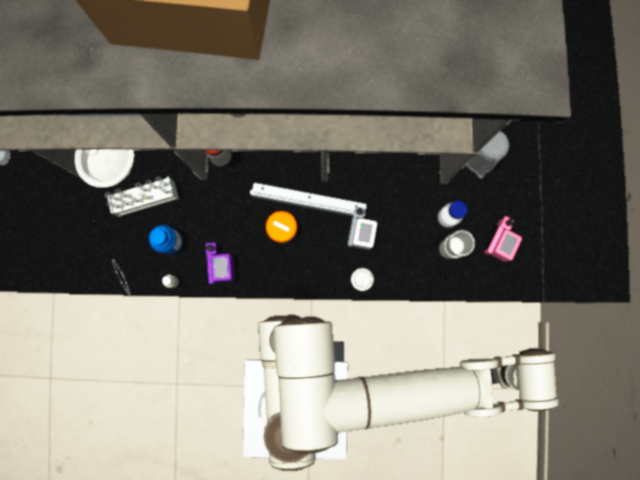

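Run:
```python
import cv2
a=cv2.imread("pics/top0.png")[140:300,200:400];cv2.imwrite("pics/topz.png",cv2.resize(a,None,fx=4,fy=3.75 and 4,interpolation=cv2.INTER_CUBIC)[:600])
a=cv2.imread("pics/side0.png")[190:320,240:390];cv2.imwrite("pics/sidez.png",cv2.resize(a,None,fx=4,fy=4,interpolation=cv2.INTER_CUBIC))
```

```text
(no output)
```

View pics/topz.png

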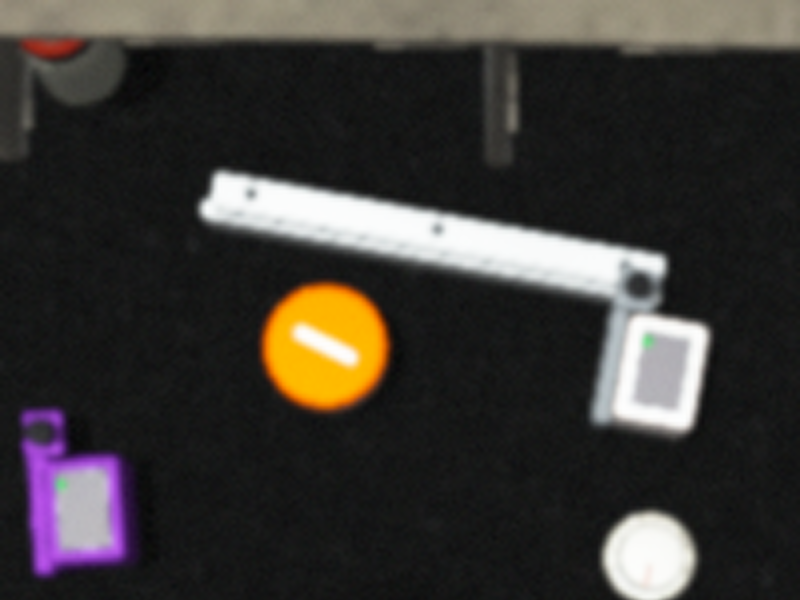

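View pics/sidez.png

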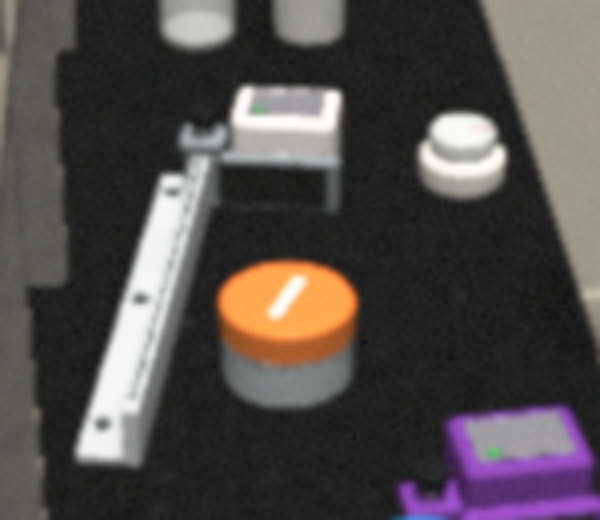

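```bash
cat > h.py <<'E'
import numpy as np,cv2
from station import sensors, vision, robot
def K(c):
    f=240/np.tan(np.radians(c["fov_y"]/2));return np.array([[f,0,c["cx"]],[0,f,c["cy"]],[0,0,1]])
def cast(c,px,z):
    p=cv2.undistortPoints(np.array(px,float).reshape(-1,1,2),K(c),np.array(c["distortion"])).reshape(-1,2)
    M=c["world_to_cam"];R=M[:3,:3];o=-R.T@M[:3,3]
    d=np.c_[p,np.ones(len(p))]@R
    return o+d*((z-o[2])/d[:,2])[:,None]
def proj(c,P):
    M=c["world_to_cam"];return cv2.projectPoints(np.array(P,float).reshape(-1,1,3),cv2.Rodrigues(M[:3,:3])[0],M[:3,3],K(c),np.array(c["distortion"]))[0].reshape(-1,2)
def tin(c,z=60):
    h=cv2.cvtColor(c["color"],cv2.COLOR_BGR2HSV);m=cv2.inRange(h,(5,150,100),(22,255,255))
    m[:150]=0
    k=max(cv2.findContours(m,cv2.RETR_EXTERNAL,cv2.CHAIN_APPROX_NONE)[0],key=cv2.contourArea)
    if len(k)<6:return None
    return k
E
python3 - <<'E'
from h import *
c=vision.capture("top");s=vision.capture("side")
M=c["world_to_cam"];print("camtop",-M[:3,:3].T@M[:3,3]);M=s["world_to_cam"];print("camside",-M[:3,:3].T@M[:3,3])
k=tin(c);P=cast(c,k.reshape(-1,2),60)[:,:2];(cc,r)=cv2.minEnclosingCircle(P.astype(np.float32));print("tin",cc,r,P.mean(0))
e=cv2.fitEllipse(P.astype(np.float32));print(e)
# fence lower edge subpixel on green-gray
g=cv2.cvtColor(c["color"],cv2.COLOR_BGR2GRAY).astype(float)
pts=[]
for x in range(256,348,2):
    col=g[:,x]; y0=int(193+(x-252)*0.19)
    # scan down for crossing of 100
    for y in range(y0,y0+20):
        if col[y]>=100>col[y+1]:
            pts.append((x,y+(col[y]-100)/(col[y]-col[y+1])));break
pts=np.array(pts)
for z in(0,45):
    W=cast(c,pts,z)[:,:2];l=cv2.fitLine(W.astype(np.float32),cv2.DIST_HUBER,0,.01,.01).ravel();n=np.array([-l[1],l[0]]);print("fence z",z,l,np.degrees(np.arctan2(l[1],l[0])),"res",np.std((W-l[2:])@n))
print(pts[:3],pts[-3:])
np.set_printoptions(linewidth=250)
print(g[190:216,290].astype(int));print(g[232,340:372].astype(int),g[225,340:372].astype(int))
print(g[238,340:372].astype(int))
E
```

```text
camtop [ 325.98585398  -69.27268199 1792.23788908]
camside [ 638.53773517 1258.46011756  861.67863508]
tin (563.0071411132812, 49.91150665283203) 49.739768981933594 [562.77081056  49.39675092]
((562.9364624023438, 49.42634963989258), (95.35462951660156, 96.75348663330078), 111.46477508544922)
fence z 0 [ 1.7295447e-01  9.8492980e-01  6.4064465e+02 -8.6815033e+00] 80.04035 res 0.20895292762876522
fence z 45 [ 1.7295459e-01  9.8492980e-01  6.3274414e+02 -1.0202843e+01] 80.040344 res 0.20370648442665018
[[256.         196.025     ]
 [258.         196.64285714]
 [260.         196.828125  ]] [[342.         212.57627119]
 [344.         212.84126984]
 [346.         213.39215686]]
[222 247 251 252 252 252 252 246 228 209 220 201 142  78  45  29  24  22  24  23  22  25  37  74 122 154]
[ 23  20  20  22  22  23  23  22  34  72 134 175 188 184 194 229 249 252 246 216 184 180 177 176 177 178 179 177 177 178 185 214] [ 21  24  21  22  21  22  20  23  19  29  59 115 161 185 186 186 219 245 251 246 218 185 177 174 176 176 177 177 177 182 182 193]
[ 24  21  23  20  23  27  27  38  79 139 178 188 184 192 230 249 251 243 216 187 180 178 179 179 179 179 179 177 179 189 223 244]
```

Run:
```python
from h import *
s=vision.capture("side");c=vision.capture("top")
g=cv2.cvtColor(s["color"],cv2.COLOR_BGR2GRAY).astype(float)
np.set_printoptions(linewidth=250)
pts=[]
for y in range(258,304,3):
    r=g[y]; x=int(275.5+(305.75-y)*0.266)-5
    for xx in range(x,x+14):
        if r[xx]>=70>r[xx+1]: pts.append((xx+(r[xx]-70)/(r[xx]-r[xx+1]),y));break
    if y%9==0: print(y,x-6,r[x-6:x+14].astype(int))
pts=np.array(pts);W=cast(s,pts,0)[:,:2]
# top-derived lines: distance of W from each
u=np.array([.17295,.98493]);n=np.array([u[1],-u[0]]) # n toward +x
for z,p in((0,[640.64,-8.68]),(45,[632.74,-10.2])): print(z,np.round((W-p)@n,1))
print(W[0],W[-1])
# end_stop candidates: stop face left edge in top at z=45
rows=range(220,245,2);gg=cv2.cvtColor(c["color"],cv2.COLOR_BGR2GRAY).astype(float);q=[]
for y in rows:
    for x in range(340,362):
        if gg[y,x]<100<=gg[y,x+1]: q.append((x+(100-gg[y,x])/(gg[y,x+1]-gg[y,x]),y));break
S=cast(c,q,45)[:,:2];print(np.round(q,1).tolist())
S0=cast(c,q,0)[:,:2]
for W_ in(S,S0):
    print(np.round(W_@u,1),np.round(W_@n,1))
print("face n:",np.dot([640.64,-8.68],n),np.dot([632.74,-10.2],n),"tin",np.dot([563,49.5],n),np.dot([563,49.5],u))
```

```text
261 276 [244 245 242 233 214 204 216 182 130 109  94  68  43  32  37  34  27  30  42  79]
270 274 [246 244 240 224 197 218 214 152 116 107  87  61  47  42  36  32  32  38  31  35]
279 271 [246 246 240 226 194 205 219 182 129 110  96  73  49  34  33  34  31  34  34  36]
288 269 [244 240 228 209 188 211 200 141 110 102  86  59  38  35  34  31  33  37  33  32]
297 266 [188 221 233 229 194 157 149 143 132 115  99  81  44  32  32  33  29  34  36  34]
0 [-4.6 -4.4 -4.7 -4.6 -4.7 -4.4 -4.3 -4.4 -4.3 -4.5 -4.  -4.1 -4.1 -4.3 -4.1 -4.3]
45 [2.9 3.1 2.8 2.9 2.8 3.1 3.2 3.2 3.2 3.  3.5 3.4 3.4 3.2 3.4 3.2]
[623.9030422  -77.22772515] [661.82040962 136.87955021]
[[351.6, 220.0], [351.4, 222.0], [351.1, 224.0], [350.5, 226.0], [350.3, 228.0], [349.7, 230.0], [349.5, 232.0], [349.1, 234.0], [348.6, 236.0], [348.4, 238.0], [347.8, 240.0], [347.5, 242.0], [347.6, 244.0]]
[-62.4 -63.1 -63.1 -62.7 -63.  -62.6 -62.9 -62.9 -62.5 -63.  -62.6 -62.7 -64.2] [607.8 601.7 595.3 589.  582.7 576.3 570.1 563.8 557.4 551.3 544.9 538.7 532.7]
[-63.7 -64.4 -64.5 -64.  -64.3 -63.9 -64.2 -64.2 -63.8 -64.4 -63.9 -64.  -65.5] [614.9 608.6 602.1 595.5 589.1 582.6 576.2 569.7 563.2 556.9 550.4 544.  537.8]
face n: 632.4867612 624.9686982 tin 545.954565 146.12488499999998
```

```bash
python3 -m jog '[{"travel":[0.6,-0.62,0],"spin":0},{"travel":[0.6,-0.62,0],"spin":0},{"travel":[0.6,-0.62,0],"spin":0},{"travel":[0.6,-0.62,0],"spin":0},{"travel":[0.6,-0.62,0],"spin":0},{"travel":[0.6,-0.62,0],"spin":0},{"travel":[0.6,-0.62,0],"spin":0},{"travel":[0.6,-0.62,0],"spin":0},{"travel":[0.6,-0.62,0],"spin":0},{"travel":[0.6,-0.62,0],"spin":0},{"travel":[0.6,-0.62,0],"spin":0},{"travel":[0.6,-0.62,0],"spin":0},{"travel":[0.6,-0.62,0],"spin":0},{"travel":[0.6,-0.62,0],"spin":0},{"travel":[0.6,-0.62,0],"spin":0},{"travel":[0.6,-0.62,0],"spin":0},{"travel":[0.6,-0.62,0],"spin":0},{"travel":[0.6,-0.62,0],"spin":0},{"travel":[0.6,-0.62,0],"spin":0},{"travel":[0.6,-0.62,0],"spin":0}]' 0 20
python3 -m jog '[{"travel":[0,0,0],"spin":1},{"travel":[0,0,0],"spin":1},{"travel":[0,0,0],"spin":1},{"travel":[0,0,0],"spin":1},{"travel":[0,0,0],"spin":1},{"travel":[0,0,0],"spin":0.36},{"travel":[0,0,0],"spin":0}]'
```

```text
t: 1.97
position: [482.8, 64.8, 404.8]
tcp_rot: [[0.957, 0.289, 0.0], [0.289, -0.957, -0.0], [0.0, 0.0, -1.0]]
ft_force: [-0.3, -1.0, 0.1]
opening: 0.005
t: 2.55
position: [482.3, 62.9, 404.7]
tcp_rot: [[0.985, -0.175, -0.0], [-0.175, -0.985, -0.0], [-0.0, 0.0, -1.0]]
ft_force: [-0.9, 0.3, 0.2]
opening: 0.003
```

```bash
python3 -m jog '[{"travel":[0,0,0.7],"spin":0},{"travel":[0,0,0.9],"spin":0},{"travel":[0,0,0.9],"spin":0},{"travel":[0,0,0.9],"spin":0},{"travel":[0,0,0.9],"spin":0},{"travel":[0,0,0.5],"spin":0},{"travel":[0,0,0.2],"spin":0},{"travel":[0,0,0],"spin":0}]'
python3 - <<'E'
from h import *
c=vision.capture("side")["color"];cv2.imwrite("pics/side1.png",cv2.resize(c[150:320,230:430],None,fx=3.5,fy=3.5,interpolation=cv2.INTER_CUBIC))
print(sensors.observe()["position"],sensors.observe()["ft_force"])
E
```

```text
t: 3.22
position: [481.4, 63.0, 202.9]
tcp_rot: [[0.985, -0.173, -0.004], [-0.173, -0.985, 0.001], [-0.004, 0.0, -1.0]]
ft_force: [-0.6, -0.2, 0.1]
opening: 0.004
[482.43953376  62.90250314 204.75510248] [ 0.52316197  0.63185919 -0.23317351]
```

View pics/side1.png

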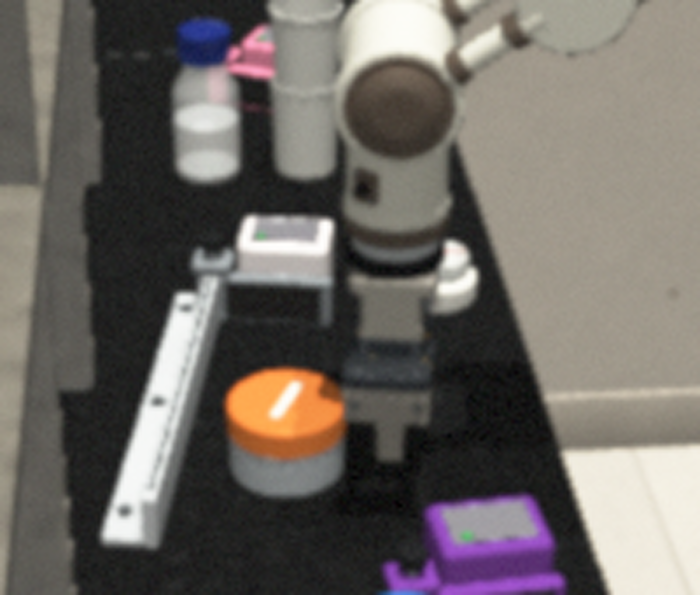

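```bash
python3 -m jog '[{"travel":[0.15,0,0],"spin":0},{"travel":[0.15,0,0],"spin":0},{"travel":[0.1,0,0],"spin":0},{"travel":[0.08,0,0],"spin":0},{"travel":[0.08,0,0],"spin":0},{"travel":[0.08,0,0],"spin":0},{"travel":[0.08,0,0],"spin":0},{"travel":[0.08,0,0],"spin":0},{"travel":[0.08,0,0],"spin":0},{"travel":[0.08,0,0],"spin":0},{"travel":[0.08,0,0],"spin":0},{"travel":[0.08,0,0],"spin":0},{"travel":[0.08,0,0],"spin":0},{"travel":[0.08,0,0],"spin":0}]'
cat >> h.py <<'E'
u=np.array([.17295,.98493]);n=np.array([u[1],-u[0]])
def st(fp=None):
    s=sensors.observe();p=s["position"];print("t",round(s["t"],2),"u,n",np.round([p[:2]@u,p[:2]@n],1),"z",p[2].round(1),"F u,n,z",np.round([s["ft_force"][:2]@u,s["ft_force"][:2]@n,s["ft_force"][2]],2))
    return s
def tinpos():
    c=vision.capture("top");k=tin(c);P=cast(c,k.reshape(-1,2),60)[:,:2];e=cv2.fitEllipse(P.astype(np.float32));p=np.array(e[0]);print("tin u,n",np.round([p@u,p@n],1),np.round(e[1],1))
    return c
E
python3 - <<'E'
from h import *
st();c=tinpos();cv2.imwrite("pics/top2.png",cv2.resize(c["color"][140:300,200:400],None,fx=3.7,fy=3.7,interpolation=cv2.INTER_CUBIC))
E
```

```text
t: 4.43
position: [533.1, 53.9, 204.6]
tcp_rot: [[0.985, -0.174, -0.0], [-0.174, -0.985, -0.0], [-0.0, 0.0, -1.0]]
ft_force: [-2.3, 0.6, 0.9]
opening: 0.004
t 4.43 u,n [145.3 515.7] z 204.6 F u,n,z [ 0.18 -2.36  0.86]
tin u,n [149.8 611.8] [15.9 60.4]
```

View pics/top2.png

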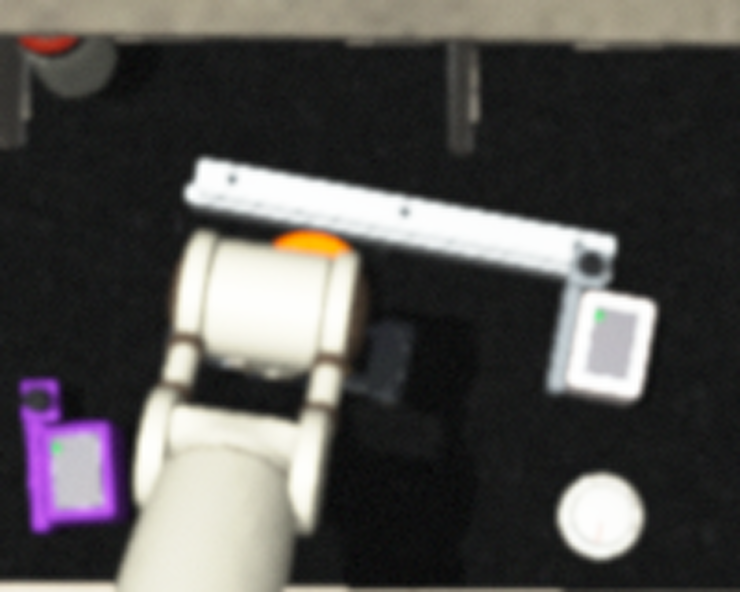

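```bash
cat >> h.py <<'E'
def edge():
    c=vision.capture("top");k=tin(c);P=cast(c,k.reshape(-1,2),60)[:,:2];i=(P@n).argmax();print("lid edge n",np.round((P@n).max(),1),"at u",np.round(P[P@n>(P@n).max()-2]@u,0).mean());return c
E
python3 -m jog '[{"travel":[0.05,0,0],"spin":0},{"travel":[0.05,0,0],"spin":0},{"travel":[0.05,0,0],"spin":0},{"travel":[0,0,0],"spin":0}]'
python3 -c "
from h import *
st();edge()"
python3 -m jog '[{"travel":[0.03,0,0],"spin":0},{"travel":[0.03,0,0],"spin":0},{"travel":[0,0,0],"spin":0}]'
python3 -c "
from h import *
st();edge()"
```

```text
t: 4.82
position: [539.1, 52.9, 204.8]
tcp_rot: [[0.985, -0.174, 0.001], [-0.174, -0.985, -0.0], [0.001, -0.0, -1.0]]
ft_force: [-0.7, -0.0, -0.4]
opening: 0.004
t 4.82 u,n [145.3 521.8] z 204.8 F u,n,z [-0.17 -0.73 -0.4 ]
lid edge n 623.3 at u 146.7
t: 5.12
position: [541.2, 52.5, 204.7]
tcp_rot: [[0.985, -0.174, 0.0], [-0.174, -0.985, 0.0], [0.0, -0.0, -1.0]]
ft_force: [-1.4, 0.6, 0.2]
opening: 0.008
t 5.12 u,n [145.3 523.9] z 204.7 F u,n,z [ 0.33 -1.46  0.17]
lid edge n 623.9 at u 146.0
```

```bash
python3 -m jog '[{"travel":[0.02,0,0],"spin":0},{"travel":[0.02,0,0],"spin":0}]'|grep -E "pos|force"
python3 -m jog '[{"travel":[0.02,0,0],"spin":0},{"travel":[0.02,0,0],"spin":0}]'|grep -E "pos|force"
python3 -c "
from h import *
st();edge()"
```

```text
position: [542.5, 52.3, 204.7]
ft_force: [-5.4, 1.1, 2.3]
position: [543.2, 52.2, 204.3]
ft_force: [-9.6, 1.2, 7.1]
t 5.5 u,n [145.4 526. ] z 204.3 F u,n,z [-0.47 -9.69  7.08]
lid edge n 625.6 at u 143.16666666666666
```

```bash
python3 -m jog '[{"travel":[-0.01,0,0],"spin":0},{"travel":[0,0,0],"spin":0},{"travel":[0,0,0],"spin":0}]'|grep -E "pos|force"
python3 -m jog '[{"travel":[-0.02,0,0],"spin":0},{"travel":[-0.1,0,0],"spin":0},{"travel":[-0.4,0,0],"spin":0},{"travel":[-0.7,0,0],"spin":0},{"travel":[-0.7,0,0],"spin":0},{"travel":[0,0,0],"spin":0}]'|grep -E "pos|force"
python3 -c "
from h import *
st();edge();tinpos()"
```

```text
position: [543.0, 52.3, 204.3]
ft_force: [-6.3, 0.8, 4.5]
position: [463.6, 66.5, 202.9]
ft_force: [0.6, 0.1, -0.5]
t 6.3 u,n [145.6 445.2] z 202.9 F u,n,z [ 0.2   0.62 -0.46]
lid edge n 625.6 at u 143.16666666666666
tin u,n [144.7 581. ] [91.3 97.5]
```

```bash
python3 -m jog '[{"travel":[0,0,-1],"spin":0},{"travel":[0,0,-1],"spin":0},{"travel":[0.3,-0.65,0],"spin":0},{"travel":[0.7,-0.65,0],"spin":0},{"travel":[0.7,-0.65,0],"spin":0},{"travel":[0.7,0,0],"spin":0},{"travel":[0.54,0,0],"spin":0},{"travel":[0,0,0],"spin":-0.5}]'|grep -E "pos|force"
python3 -m jog '[{"travel":[0,0,0],"spin":-1},{"travel":[0,0,0],"spin":-1},{"travel":[0,0,0],"spin":-1},{"travel":[0,0,0],"spin":-1},{"travel":[0,0,0],"spin":-1},{"travel":[0,0,0],"spin":-1},{"travel":[0,0,0],"spin":-1},{"travel":[0,0,0],"spin":-1},{"travel":[0,0,0],"spin":-1},{"travel":[0,0,0],"spin":-1},{"travel":[0,0,0],"spin":-1},{"travel":[0,0,0],"spin":-1},{"travel":[0,0,0],"spin":-1},{"travel":[0,0,0],"spin":-1},{"travel":[0,0,0],"spin":-1},{"travel":[0,0,0],"spin":-1},{"travel":[0,0,0],"spin":-1},{"travel":[0,0,0],"spin":-1},{"travel":[0,0,0],"spin":-1},{"travel":[0,0,0],"spin":-1}]'>/dev/null
python3 -m jog '[{"travel":[0,0,0],"spin":-1},{"travel":[0,0,0],"spin":-0.5},{"travel":[0,0,0],"spin":0},{"travel":[0,0,0],"spin":0}]'
python3 -c "
from h import *
st();c=tinpos();cv2.imwrite('pics/top3.png',c['color'][100:400])
s=vision.capture('side');cv2.imwrite('pics/side3.png',s['color'])"
```

```text
position: [602.2, 121.0, 285.9]
ft_force: [-0.1, 0.4, -0.9]
t: 9.07
position: [598.6, 121.6, 285.3]
tcp_rot: [[-0.172, 0.985, 0.002], [0.985, 0.172, -0.0], [-0.0, 0.002, -1.0]]
ft_force: [0.6, 0.6, -0.1]
opening: 0.002
t 9.07 u,n [223.3 568.6] z 285.3 F u,n,z [ 0.69  0.52 -0.06]
tin u,n [143. 581.] [89.3 91.6]
```

View pics/top3.png

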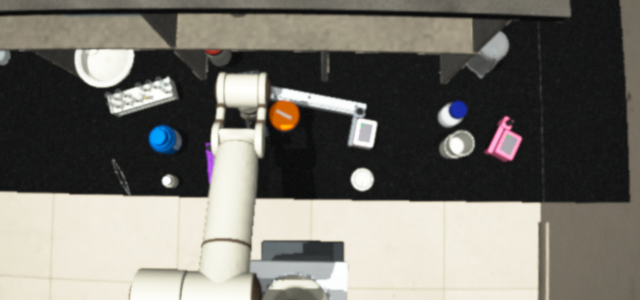

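View pics/side3.png

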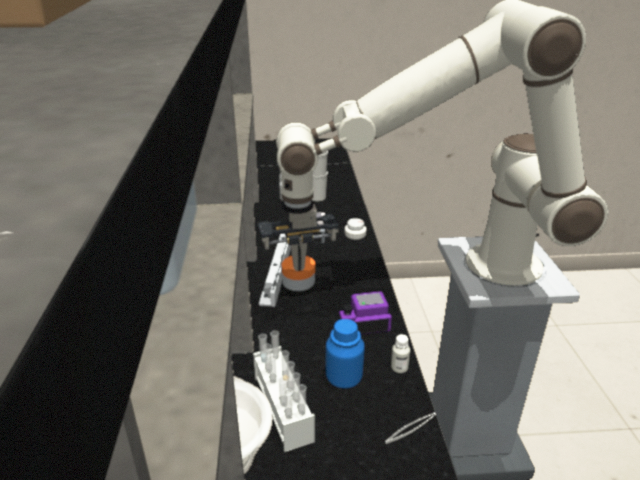

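```bash
python3 -m jog '[{"travel":[0.05,-0.14,0.3],"spin":0},{"travel":[0,0,0.7],"spin":0},{"travel":[0,0,0.7],"spin":0},{"travel":[0,0,0.3],"spin":0},{"travel":[0,0,0],"spin":0},{"travel":[0,0,0],"spin":0}]'|grep -E "pos|force"
python3 -c "
from h import *
st();s=vision.capture('side');cv2.imwrite('pics/side4.png',cv2.resize(s['color'][150:320,230:430],None,fx=3.5,fy=3.5,interpolation=cv2.INTER_CUBIC))"
```

```text
position: [591.9, 122.8, 204.8]
ft_force: [0.0, -0.3, 1.6]
t 9.67 u,n [223.3 561.7] z 204.8 F u,n,z [-0.26  0.09  1.61]
```

View pics/side4.png

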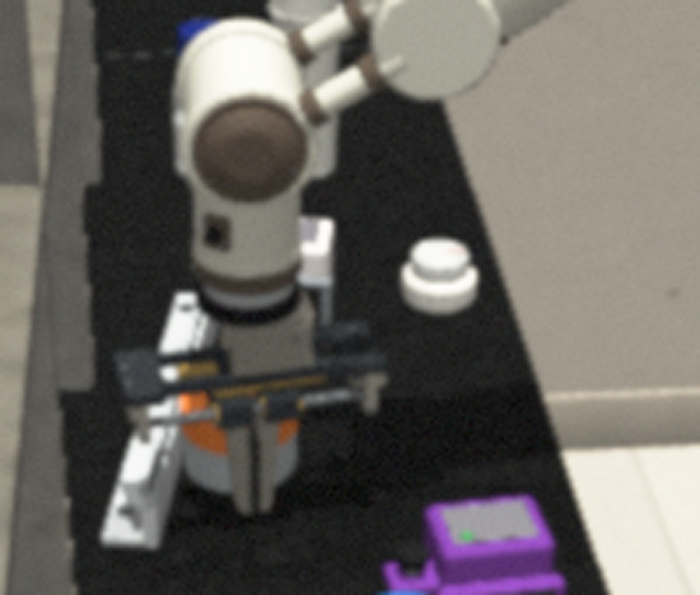

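```bash
python3 -m jog '[{"travel":[-0.094,-0.034,0],"spin":0},{"travel":[-0.094,-0.034,0],"spin":0},{"travel":[-0.094,-0.034,0],"spin":0},{"travel":[-0.094,-0.034,0],"spin":0},{"travel":[-0.094,-0.034,0],"spin":0},{"travel":[-0.047,-0.017,0],"spin":0},{"travel":[-0.047,-0.017,0],"spin":0},{"travel":[-0.047,-0.017,0],"spin":0},{"travel":[-0.047,-0.017,0],"spin":0},{"travel":[-0.047,-0.017,0],"spin":0},{"travel":[-0.047,-0.017,0],"spin":0},{"travel":[-0.047,-0.017,0],"spin":0},{"travel":[-0.047,-0.017,0],"spin":0}]'|grep -E "pos|force"
python3 -c "
from h import *
st();edge();c=tinpos();cv2.imwrite('pics/top5.png',cv2.resize(c['color'][140:300,200:400],None,fx=3.7,fy=3.7))"
```

```text
position: [585.0, 88.2, 204.8]
ft_force: [-2.7, 6.6, 4.7]
t 10.8 u,n [188.1 561. ] z 204.8 F u,n,z [ 6.04 -3.84  4.67]
lid edge n 625.6 at u 137.6
tin u,n [120.1 581.1] [60.5 95.7]
```

View pics/top5.png

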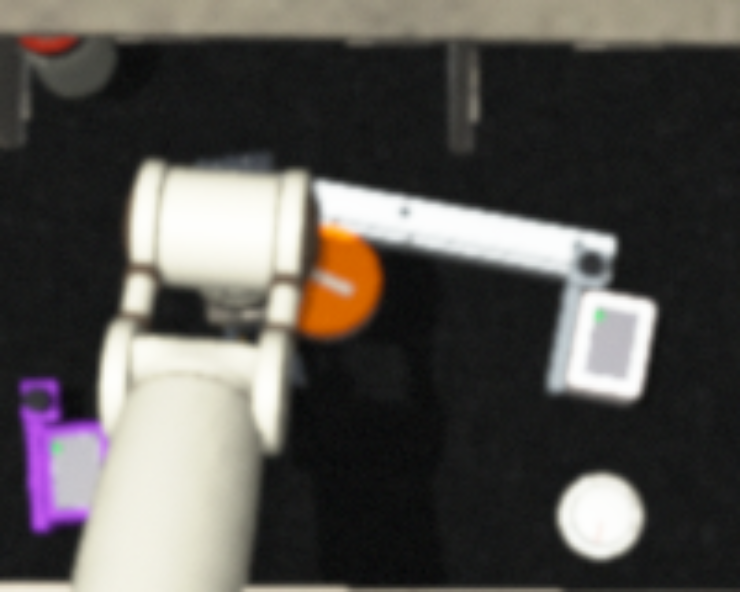

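```bash
python3 -m jog '[{"travel":[-0.071,-0.025,0],"spin":0},{"travel":[-0.071,-0.025,0],"spin":0},{"travel":[-0.071,-0.025,0],"spin":0},{"travel":[-0.071,-0.025,0],"spin":0},{"travel":[-0.071,-0.025,0],"spin":0},{"travel":[-0.071,-0.025,0],"spin":0},{"travel":[-0.071,-0.025,0],"spin":0},{"travel":[-0.071,-0.025,0],"spin":0},{"travel":[-0.071,-0.025,0],"spin":0},{"travel":[-0.071,-0.025,0],"spin":0}]'|grep -E "pos|force"
python3 -c "
from h import *
st();edge();tinpos()"
```

```text
position: [579.7, 58.5, 204.3]
ft_force: [-4.5, 6.6, 2.4]
t 11.73 u,n [157.9 560.9] z 204.3 F u,n,z [ 5.72 -5.56  2.38]
lid edge n 627.1 at u 104.4
tin u,n [ 88.1 580.8] [57.2 96.6]
```

```bash
for i in 1; do python3 -m jog '[{"travel":[-0.071,-0.026,0],"spin":0},{"travel":[-0.071,-0.026,0],"spin":0},{"travel":[-0.071,-0.026,0],"spin":0},{"travel":[-0.071,-0.026,0],"spin":0},{"travel":[-0.071,-0.026,0],"spin":0},{"travel":[-0.071,-0.026,0],"spin":0},{"travel":[-0.071,-0.026,0],"spin":0},{"travel":[-0.071,-0.026,0],"spin":0},{"travel":[-0.071,-0.026,0],"spin":0},{"travel":[-0.071,-0.026,0],"spin":0},{"travel":[-0.071,-0.026,0],"spin":0},{"travel":[-0.071,-0.026,0],"spin":0}]'|grep -E "pos|force"; done
python3 -c "
from h import *
st();edge();tinpos()"
```

```text
position: [572.9, 22.8, 203.8]
ft_force: [-4.6, 6.2, 2.2]
t 12.83 u,n [121.5 560.3] z 203.8 F u,n,z [ 5.35 -5.57  2.23]
lid edge n 624.9 at u 61.5
tin u,n [ 49.6 579.5] [50.9 94. ]
```

```bash
python3 -m jog '[{"travel":[-0.071,-0.026,0],"spin":0},{"travel":[-0.071,-0.026,0],"spin":0},{"travel":[-0.071,-0.026,0],"spin":0},{"travel":[-0.071,-0.026,0],"spin":0},{"travel":[-0.071,-0.026,0],"spin":0},{"travel":[-0.071,-0.026,0],"spin":0},{"travel":[-0.071,-0.026,0],"spin":0},{"travel":[-0.071,-0.026,0],"spin":0},{"travel":[-0.071,-0.026,0],"spin":0},{"travel":[-0.071,-0.026,0],"spin":0},{"travel":[-0.071,-0.026,0],"spin":0},{"travel":[-0.071,-0.026,0],"spin":0},{"travel":[-0.071,-0.026,0],"spin":0},{"travel":[-0.071,-0.026,0],"spin":0}]'|grep -E "pos|force"
python3 -c "
from h import *
st();c=edge();cv2.imwrite('pics/top6.png',cv2.resize(c['color'][140:300,200:400],None,fx=3.7,fy=3.7))
s=vision.capture('side');cv2.imwrite('pics/side6.png',cv2.resize(s['color'][150:320,230:430],None,fx=3.5,fy=3.5))"
```

```text
position: [565.9, -19.4, 203.9]
ft_force: [-3.0, 5.0, 1.0]
t 14.1 u,n [ 78.7 560.7] z 203.9 F u,n,z [ 4.4  -3.79  0.95]
lid edge n 623.2 at u 10.4
```

View pics/top6.png

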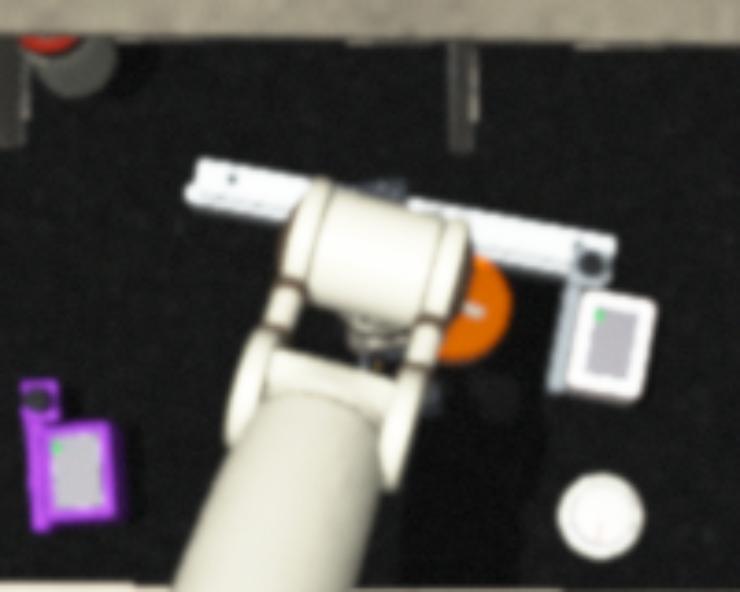

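View pics/side6.png

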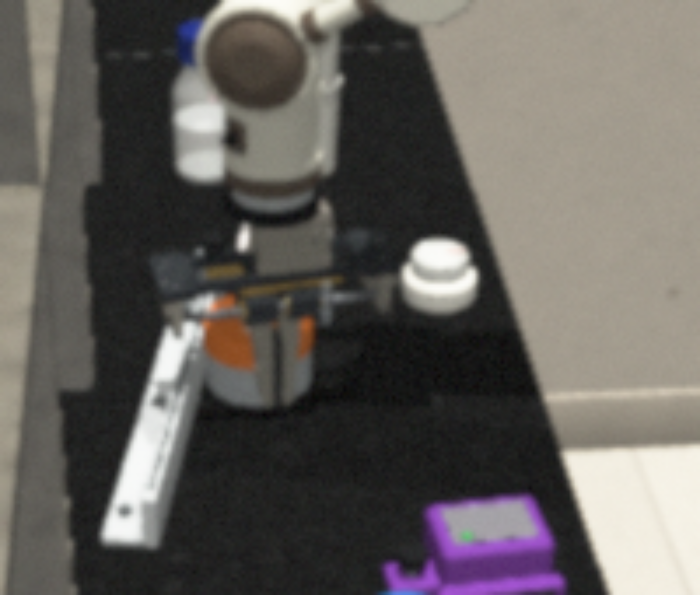

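```bash
python3 -m jog '[{"travel":[-0.071,-0.026,0],"spin":0},{"travel":[-0.071,-0.026,0],"spin":0},{"travel":[-0.071,-0.026,0],"spin":0},{"travel":[-0.071,-0.026,0],"spin":0},{"travel":[-0.071,-0.026,0],"spin":0},{"travel":[-0.071,-0.026,0],"spin":0},{"travel":[-0.071,-0.026,0],"spin":0},{"travel":[-0.071,-0.026,0],"spin":0},{"travel":[-0.071,-0.026,0],"spin":0},{"travel":[-0.047,-0.017,0],"spin":0},{"travel":[-0.024,-0.009,0],"spin":0},{"travel":[-0.024,-0.009,0],"spin":0}]'|grep -E "pos|force"
python3 -c "
from h import *
st();c=edge();k=tin(c);P=cast(c,k.reshape(-1,2),60)[:,:2];print('min u',(P@u).min())"
```

```text
position: [561.1, -50.6, 204.7]
ft_force: [-3.4, 4.3, 0.1]
t 15.2 u,n [ 47.2 561.4] z 204.7 F u,n,z [ 3.63 -4.13  0.12]
lid edge n 621.7 at u -27.5
min u -53.41666061146709
```

```bash
python3 -m jog '[{"travel":[-0.024,-0.009,0],"spin":0},{"travel":[-0.024,-0.009,0],"spin":0},{"travel":[-0.024,-0.009,0],"spin":0},{"travel":[-0.024,-0.009,0],"spin":0},{"travel":[-0.024,-0.009,0],"spin":0}]'|grep -E "pos|force"
python3 -c "
from h import *
st()"
python3 -m jog '[{"travel":[-0.012,-0.004,0],"spin":0},{"travel":[-0.012,-0.004,0],"spin":0}]'|grep -E "pos|force"
python3 -c "
from h import *
st();c=edge();k=tin(c);P=cast(c,k.reshape(-1,2),60)[:,:2];print('min u',(P@u).min())"
```

```text
position: [560.1, -55.3, 204.7]
ft_force: [-3.9, 4.5, 0.0]
t 15.67 u,n [ 42.4 561.3] z 204.7 F u,n,z [ 3.78 -4.61  0.04]
position: [559.9, -56.3, 204.7]
ft_force: [-2.7, 4.8, 1.7]
t 15.83 u,n [ 41.4 561.2] z 204.7 F u,n,z [ 4.24 -3.46  1.73]
lid edge n 622.3 at u -32.0
min u -59.386077574513465
```

Close to the stop; now half-millimetre rows, two at a time.

```bash
for i in 1; do python3 -m jog '[{"travel":[-0.012,-0.004,0],"spin":0},{"travel":[-0.012,-0.004,0],"spin":0}]'|grep -E "force"
python3 -c "
from h import *
st()"; done
python3 -m jog '[{"travel":[-0.012,-0.004,0],"spin":0},{"travel":[-0.012,-0.004,0],"spin":0}]'|grep -E "force"
python3 -c "
from h import *
st()"
```

```text
ft_force: [-4.0, 5.9, 0.9]
t 16.05 u,n [ 40.5 561.2] z 204.7 F u,n,z [ 5.06 -4.99  0.95]
ft_force: [-4.0, 6.3, 1.6]
t 16.22 u,n [ 39.6 561.2] z 204.7 F u,n,z [ 5.52 -5.06  1.56]
```

```bash
python3 -m jog '[{"travel":[-0.012,-0.004,0],"spin":0},{"travel":[-0.012,-0.004,0],"spin":0}]'|grep -E "force"
python3 -c "
from h import *
st()"
```

```text
ft_force: [-3.5, 8.9, 2.3]
t 16.38 u,n [ 38.8 561.1] z 204.7 F u,n,z [ 8.19 -4.99  2.34]
```

```bash
python3 -m jog '[{"travel":[-0.006,-0.002,0],"spin":0},{"travel":[0,0,0],"spin":0}]'|grep -E "force"
python3 -c "
from h import *
st()"
python3 -m jog '[{"travel":[-0.006,-0.002,0],"spin":0},{"travel":[0,0,0],"spin":0}]'|grep -E "force"
python3 -c "
from h import *
st()"
```

```text
ft_force: [-3.7, 9.0, 1.7]
t 16.55 u,n [ 38.8 561.1] z 204.7 F u,n,z [ 8.22 -5.21  1.71]
ft_force: [-3.5, 8.7, 0.8]
t 16.72 u,n [ 38.7 561.1] z 204.7 F u,n,z [ 7.92 -4.97  0.77]
```

```bash
python3 -m jog '[{"travel":[-0.01,-0.004,0],"spin":0},{"travel":[0,0,0],"spin":0}]'|grep -E "force"
python3 -c "
from h import *
st()"
python3 -m jog '[{"travel":[-0.01,-0.004,0],"spin":0},{"travel":[0,0,0],"spin":0}]'|grep -E "force"
python3 -c "
from h import *
st()"
```

```text
ft_force: [-3.3, 10.9, 1.7]
t 16.88 u,n [ 38.5 561.1] z 204.7 F u,n,z [10.18 -5.18  1.67]
ft_force: [-3.1, 13.3, 2.3]
t 17.05 u,n [ 38.4 561.1] z 204.7 F u,n,z [12.51 -5.39  2.28]
```

```bash
python3 -m jog '[{"travel":[-0.007,-0.003,0],"spin":0},{"travel":[0,0,0],"spin":0}]'|grep -E "force"
python3 -c "
from h import *
st()"
```

```text
ft_force: [-3.1, 13.9, 2.5]
t 17.22 u,n [ 38.3 561.1] z 204.7 F u,n,z [13.13 -5.48  2.52]
```

```bash
python3 -m jog '[{"travel":[-0.005,-0.002,0],"spin":0},{"travel":[0,0,0],"spin":0},{"travel":[0,0,0],"spin":0},{"travel":[0,0,0],"spin":0},{"travel":[0,0,0],"spin":0},{"travel":[0,0,0],"spin":0},{"travel":[0,0,0],"spin":0}]'|grep -E "force"
python3 -c "
from h import *
st()"
python3 -m jog '[{"travel":[0,0,0],"spin":0},{"travel":[0,0,0],"spin":0},{"travel":[0,0,0],"spin":0},{"travel":[0,0,0],"spin":0},{"travel":[0,0,0],"spin":0},{"travel":[0,0,0],"spin":0}]'|grep -E "force"
python3 -c "
from h import *
st();c=edge();k=tin(c);P=cast(c,k.reshape(-1,2),60)[:,:2];print('min u',(P@u).min())"
```

```text
ft_force: [-3.4, 14.2, 3.2]
t 17.8 u,n [ 38.2 561.1] z 204.7 F u,n,z [13.36 -5.79  3.19]
ft_force: [-2.6, 14.4, 1.7]
t 18.3 u,n [ 38.3 561.1] z 204.8 F u,n,z [13.73 -5.04  1.66]
lid edge n 622.3 at u -38.5
min u -61.24098102325325
```

```bash
python3 -m jog '[{"travel":[0.02,0,0],"spin":0},{"travel":[0.02,0,0],"spin":0},{"travel":[0.02,0,0],"spin":0},{"travel":[0.1,0,0],"spin":0},{"travel":[0.4,0,0],"spin":0},{"travel":[0.7,0,0],"spin":0},{"travel":[0.7,0,0],"spin":0},{"travel":[0.5,0,0],"spin":0},{"travel":[0,0,-0.8],"spin":0},{"travel":[0,0,-0.9],"spin":0},{"travel":[0,0,-0.9],"spin":0},{"travel":[0.5,0,-0.5],"spin":0},{"travel":[0.7,0,0],"spin":0},{"travel":[0.7,0,0],"spin":0},{"travel":[0,0,0],"spin":0},{"travel":[0,0,0],"spin":0}]'
python3 -c "
from h import *
st();edge();c=tinpos();cv2.imwrite('pics/top7.png',cv2.resize(c['color'][140:300,200:400],None,fx=3.7,fy=3.7))
s=vision.capture('side');cv2.imwrite('pics/side7.png',cv2.resize(s['color'][150:320,230:430],None,fx=3.5,fy=3.5))"
```

```text
t: 19.68
position: [529.5, 110.9, 329.7]
tcp_rot: [[-0.175, 0.984, 0.003], [0.984, 0.175, -0.001], [-0.002, 0.003, -1.0]]
ft_force: [-0.0, 0.1, 0.0]
opening: 0.005
t 19.68 u,n [200.8 502.3] z 329.7 F u,n,z [ 0.08 -0.06  0.01]
lid edge n 626.7 at u -15.0
tin u,n [-14.3 581. ] [91.7 96.1]
```

View pics/top7.png

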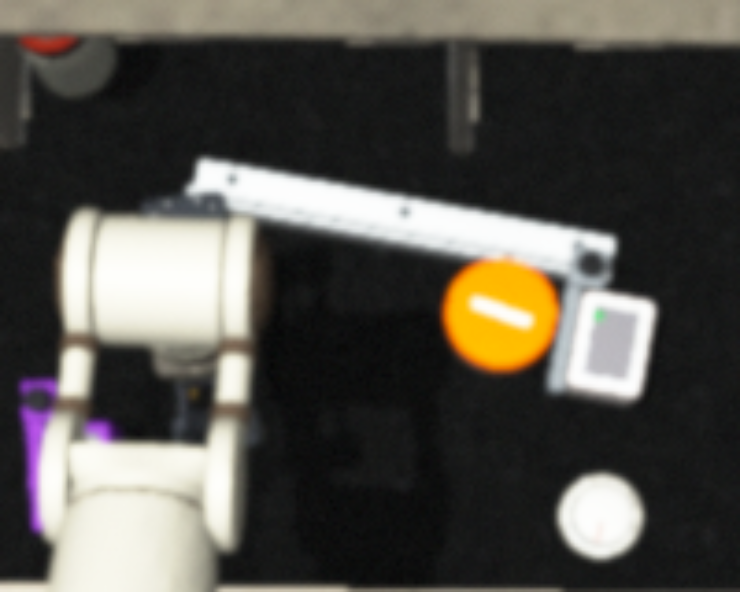

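View pics/side7.png

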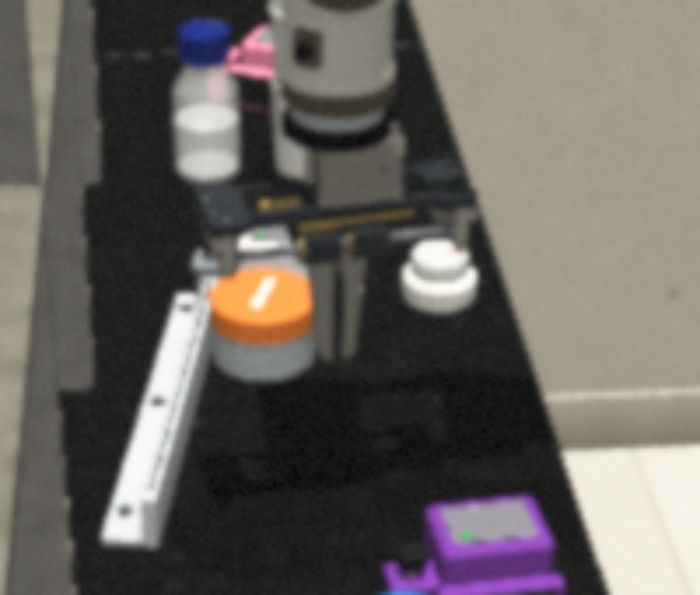

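```bash
python3 -c "
from h import *
c=edge();k=tin(c);P=cast(c,k.reshape(-1,2),60)[:,:2];print('min u',(P@u).min());tinpos()
from station import workorder
print(workorder.hand_in())"
```

```text
lid edge n 626.7 at u -15.0
min u -61.24098102325325
tin u,n [-14.3 581. ] [91.8 96.1]
the job is handed in; nothing more can be done
None
```

I pushed the tin onto the fence, slid it along to the end stop, pressed it home, released it and handed the job in at about 20 s of the 70 s allowed. The hand-in gives no verdict, so what follows are my own checks.

**Onto the fence:** I pushed the tin sideways with the closed fingers while it was about 160 mm short of its home position. Contact showed as a force rise to about 10 N.

**Along the fence:** I slid it with the finger face tilted 20° towards the fence. The sideways force stayed between 3.5 and 6 N, and the camera showed the tin on the fence throughout.

**Pressing at the stop:** The push along the fence was 13.1 to 13.7 N for about 1.1 s. The force on the stop itself was not measured. Allowing for up to 6 N lost to friction, it was between about 7.5 and 13.7 N, so the margin over the required 7 N is small in the worst case.

**After release:**
- **Tin:** its edge at the stop showed at the same image position as during the press (−61.2 mm on my fence scale). Its distance from the fence was unchanged from when it first touched, and there was no force on the tool. The camera is only good to about 2 mm, so flushness rests mainly on the force contacts.
- **Bystanders:** the timer, the glass bottle and the purple and pink look-alikes looked undisturbed in the close-up views I compared. I did not re-check the blue bottle, vial, rack or cups after the move, but the arm met no unexpected force.

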